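# Print a shelf label with the two-stage plunger

### The arm

A 6-joint arm with a two-finger parallel gripper is mounted at the origin on the work surface. World frame = base frame: x ahead of the robot, y to its left, z up, the work surface at z = 0. Lengths are in m, angles in rad, forces in N, time in s.
With the tool pointing down it reaches from about 0.375 to 0.9 m from the base axis. Payload 3.1 kg.
Tool frame: the origin (TCP) lies at the centre of the arm's flange, where the gripper is bolted on; the fingertips stand 182 mm ahead of it and the grasp point (between the pads) lies 164 mm ahead of it; z points along the fingers, y is the line along which they close (so a half turn about z gives the same grasp; the last joint's range is limited). The gripper opens to 87 mm and grips with 3 to 60 N. Pads are 19 mm wide; open, the fingers measure 117 mm over their backs; the gripper's body (75 mm by 190 mm) begins 51 mm behind the grasp point.
Start: joints at [-0.178, 0.527, 1.433, -0, 1.181, -0.178], TCP at [0.625, 0, 0.405] pointing down, gripper open.
Joint ranges: [-3.08, 3.08], [-0.75, 2.2], [0.22, 2.44], [-1.43, 4.57], [0, 2.65], [-2.85, 2.85]. Speed limits (rad/s): [2.79, 2.79, 3.14, 3.14, 3.14, 3.14].

### API

Orientations are given as a unit quaternion [x, y, z, w].
In Python, from rig import * gives the robot as it stands.
- The arm moves only by the tool move_arm, never from a script. Its argument "commands" is a list that holds one entry, the list of rows, each a list of 6 numbers: the shift along the tool's x, y, z in units of 40 mm (1.0 is 40 mm), then the turn, a rotation vector about the tool's x, y, z in rad. A call has 1 to 12 rows; each row is the pose to reach, as a shift and turn from the pose commanded when the call began, along the tool's axes at that moment; what a row does not reach only later rows make up. A row lasts 1/8 s, in which the tool goes at most 62.5 mm and 10.7 degrees, less where a joint would pass 70% of its speed; a pose out of reach is approached as far as the arm can. A call with a gripper value outside its range is refused whole. "claw" is the closure, from -1 (fully open) to 1 (shut), so that 0 is half open, set as the call begins (left out, the last holds). The fingers move at their own pace and stop on an object; "squeeze" is the grip in N (left out, the last holds). Time passes only in rows, so rows that repeat a pose let the fingers close. It gives the time, the measured TCP pose, the force, the opening and the grip force at its end, in the units of the state.
- get_obs(): the state, without advancing time (a new reading comes with each control period).
- camera(name): name is "scene" or "side" or "wrist"; returns a dict with "pixels" (384x512x3 uint8, blue, green, red), "range_z" (384x512 float32, m along the optical axis (not along the pixel's ray), 0 where there is no reading), "camera_matrix" (3x3 intrinsics, pixels), "extrinsics" (4x4, takes a point from world to camera coordinates). Camera axes: x right, y up, looking along -z (the intrinsics and any distortion apply to the point x, -y, -z); pixel columns grow to the right and rows downward; lengths in m; the calibration is good to about 2 mm. A picture is of the moment at which its call begins.
- hand_in(): hands the job in; it is judged then, once.
The state is a dict: "time": time; "q": joint angles; "joint_velocities": joint speeds; "joint_torque": joint torques, N m; "position": TCP position; "tool_rot": TCP orientation; "ft_force": force on the tool from outside, world axes, zero at the start; "moment": the same for the moment, N m; "grip_width": finger opening in m; "grip_force": force on a finger pad.
Only numpy, scipy, OpenCV 4.12 (cv2) and the standard library are available. Lean on these libraries where they do the work, as an engineer would, in place of code of your own. Each camera call takes 0.05 s, during which the arm holds its last target. There are 200 camera calls.

### The job

Make the label printer on the storeroom bench print a shelf label: press its large round plunger down to its halfway stop, pause there for about a second, then press it fully down and let it come back up. Do not press the printer's small square key.

Things in the scene. Friction and masses are not known exactly. Their poses are not given: they have to be found in the camera images.
- trigger_top (a point): Top centre of the large plunger on the label printer's low front deck: black round cap, 48 mm across, 14 mm thick, 118 mm above the bench at rest; goes straight down 26 mm. Moves with the cap; z up, x to printer's rear, y to its left. Printer: grey, fixed, 220 x 160 mm, deck 70 mm high; its rear housing, 120 mm high, begins 63 mm behind the plunger. White scale with brass elbows: not used.
- trigger_cap (a joint): First stage of the plunger: travel of the cap down onto the 34 mm steel collar below it, m. 0 at rest, 0.014 when the cap sits on the collar, which is the halfway stop. Light spring: about 1.5 N at the start, 3.5 N at the stop.
- trigger_stem (a joint): Second stage of the plunger: travel of the collar, with the cap on it, down into the deck, m. 0 at rest and at the halfway stop, 0.012 fully down. Does not move until pressed with about 8 N; about 14 N when fully down. Both stages spring back up when let go.
- feed_key (a joint): Travel of the printer's small square black key, m: 0 at rest, 0.005 pressed. Not to be pressed. It is 18 mm wide, its top is 80 mm above the bench, and its centre lies 80 mm to the printer's right (-y of trigger_top) of the plunger's axis.

How it is judged:
On the way, in this order (a step that is already met when the one before it is completed fails the run):
1. the plunger is held at its halfway stop: the cap down on the collar (first stage at least 10 mm of 14), the collar not pushed in (second stage under 3 mm), for 0.7 s (value of joint trigger_cap above 0.01 m and value of joint trigger_stem below 0.003 m), for 0.7 s.
2. then the plunger is pressed fully down (second stage at least 8 mm of 12) for 0.1 s (value of joint trigger_cap above 0.01 m and value of joint trigger_stem above 0.008 m), for 0.1 s.
At the end, for the whole second after the job is handed in: The plunger has been let go and is back up (both stages within 3 mm of rest) and the small key is up (within 3 mm) (value of joint each of trigger_cap, trigger_stem, feed_key below 0.003 m); the robot touches nothing.
It fails at once if the small square key is pressed (more than 3 mm) (value of joint feed_key above 0.003 m).
It also fails if it takes over 32 s, if anything falls off the work surface, if the arm or the gripper's body presses on something with over 40 N, if the wrist force passes 120 N, or if a joint passes its speed limit or range.

## Working session

There is one attempt and no reset: what is moved stays moved. The work goes in short steps, Python scripts to look and compute and a tool call to move; the robot and the scene stay as the last step left them, time stands still between calls to the robot, and variables do not carry over. Pictures are saved under pics/ and viewed, at most 10 in all, crops included, and the job is handed in when it is done.

Besides the shell and the picture viewer there is one more tool, called as a command line: name --argument value ..., lists and objects as JSON in quotes. move_arm: Moves the arm, as the interface text tells. Its arguments: {"type":"object","properties":{"commands":{"type":"array","items":{"type":"array","items":{"type":"array","items":{"type":"number"}}}},"claw":{"type":"number"},"squeeze":{"type":"number"}},"required":["commands"]}

```bash
mkdir -p pics; cat > h.py <<'E'
from rig import *
import numpy as np, cv2
def pts(c):
    K=c["camera_matrix"];T=np.linalg.inv(c["extrinsics"]);d=c["range_z"]
    v,u=np.indices(d.shape)
    P=np.stack([(u-K[0,2])/K[0,0]*d,-(v-K[1,2])/K[1,1]*d,-d,np.ones_like(d)],-1)
    W=(P@T.T)[...,:3]; W[d==0]=np.nan
    return W
E
python3 - <<'E'
from h import *
ims=[]
for n in ["scene","side","wrist"]:
    c=camera(n); np.savez(f"pics/{n}.npz",**c); ims.append(c["pixels"])
cv2.imwrite("pics/a.png",cv2.resize(np.hstack(ims[:2]),(800,300))); cv2.imwrite("pics/w.png",ims[2])
o=get_obs();print(o)
E
```

```text
{'time': 0.15, 'q': array([-1.78474788e-01,  5.28254318e-01,  1.43359517e+00,  8.68134854e-07,
        1.18140604e+00, -1.78495046e-01]), 'joint_velocities': array([-0.00026956, -0.00333518, -0.00213834, -0.00033767, -0.00097655,
       -0.00142687]), 'joint_torque': array([ 9.14956272e-04, -4.40429199e+01, -1.76841742e+01,  6.33679633e-02,
        5.52540855e-02, -1.06930895e-04]), 'position': array([6.24741730e-01, 9.19124416e-05, 4.03999218e-01]), 'tool_rot': array([ 7.07099491e-01,  7.07113582e-01, -4.73867889e-04, -6.83182020e-04]), 'ft_force': array([-0.01667778,  0.07837662,  0.93406083]), 'moment': array([ 0.04566596, -0.00180176, -0.02198977]), 'grip_force': 0.0, 'grip_width': 0.0867368706154231}
```

View pics/a.png

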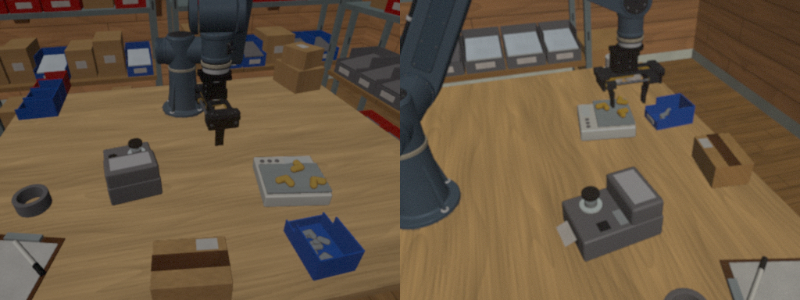

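View pics/w.png

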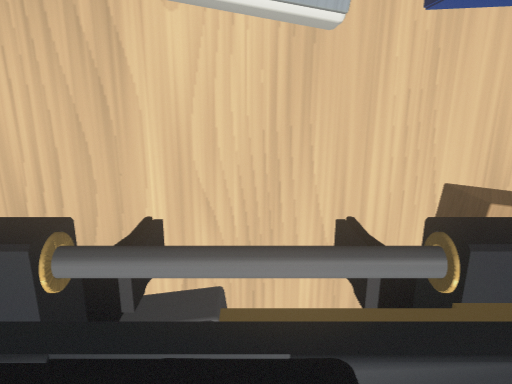

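The scene and side views show the printer with its black cap near full-size pixel (243,247) in side and about (173,184) in scene. The wrist view doesn't show it.

```bash
python3 - <<'E'
from h import *
for n,(u,v) in dict(side=(243,247),scene=(173,184)).items():
    c=dict(np.load(f"pics/{n}.npz")); W=pts(c)
    print(n,W[v,u],c["pixels"][v,u])
    sl=np.zeros(W.shape[:2],bool); sl[v-25:v+25,u-30:u+30]=1
    m=sl&(abs(W[...,2]-.118)<.004)&(c["pixels"].max(2)<70)
    vv,uu=np.nonzero(m); 
    if m.sum():
        q=W[m]; (cc,r)=cv2.minEnclosingCircle(q[:,:2].astype(np.float32)); print(m.sum(),q.mean(0),cc,r,q.min(0),q.max(0))
    # housing top & deck
    big=np.zeros_like(sl); big[v-60:v+100,max(0,u-90):u+130]=1
    for z in (.12,.07):
        m=big&(abs(W[...,2]-z)<.005)
        q=W[m][:,:2].astype(np.float32); print(z,m.sum(),cv2.minAreaRect(q))
    cv2.imwrite(f"pics/crop_{n}.png",cv2.resize(c["pixels"][v-50:v+90,u-70:u+110],None,fx=4,fy=4))
E
```

```text
side [ 0.44278964 -0.2298741   0.11590323] [30 33 36]
316 [ 0.44705578 -0.22911845  0.11736391] (0.46722936630249023, -0.2126462757587433) 0.05131431296467781 [ 0.42146704 -0.25259882  0.11404586] [ 0.50982391 -0.17925371  0.12055414]
0.12 2547 ((0.5121934413909912, -0.2491539716720581), (0.1741722673177719, 0.1559775173664093), 7.651715278625488)
0.07 3425 ((0.4921110272407532, -0.2522121071815491), (0.2189279943704605, 0.16124457120895386), 7.729597568511963)
scene [ 0.46409534 -0.22519021  0.11899782] [18 29 33]
173 [ 0.46999722 -0.21914442  0.118048  ] (0.5100865960121155, -0.21323159337043762) 0.0849049910902977 [ 0.42700358 -0.2963864   0.11433867] [ 0.57997519 -0.16445607  0.12170315]
0.12 1661 ((0.5142982602119446, -0.24927014112472534), (0.1770210713148117, 0.15358132123947144), 8.535502433776855)
0.07 780 ((0.31356021761894226, -0.18175755441188812), (0.2376824915409088, 0.6504837870597839), 69.33578491210938)
```

View pics/crop_side.png

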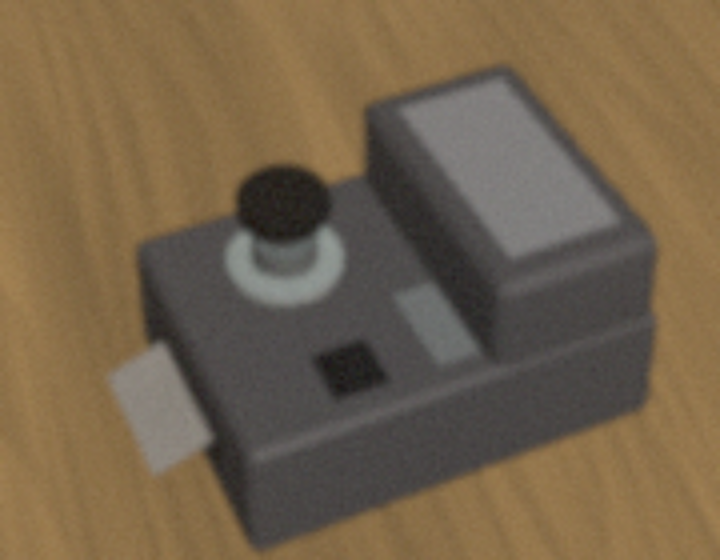

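The crop shows the cap at about (285,200), the key at (350,368) and the housing to the rear (+x). I take the cap centre as about (0.445, -0.229), with a yaw of about 8°. I'll close the fingers and go above it.

move_arm --commands '[[[-1.0,-0.8,0,0,0,0],[-2.0,-1.6,0,0,0,0],[-3.0,-2.4,0,0,0,0],[-4.0,-3.2,0,0,0,0],[-5.0,-4.0,0,0,0,0],[-5.72,-4.5,0,0,0,0],[-5.72,-4.5,0.6,0,0,0],[-5.72,-4.5,1.2,0,0,0],[-5.72,-4.5,1.7,0,0,0],[-5.72,-4.5,1.7,0,0,0],[-5.72,-4.5,1.7,0,0,0]]]' --claw 1 --squeeze 10

```text
time: 1.52
position: [0.4452, -0.2289, 0.3372]
tool_rot: [0.707, 0.707, 0.0, 0.0]
ft_force: [0.9, 0.1, -1.0]
grip_width: 0.0005
grip_force: 0.0
```

```bash
python3 - <<'E'
from h import *
a=camera("side");b=camera("scene")
cv2.imwrite("pics/b.png",np.hstack([cv2.resize(a["pixels"][150:330,150:350],(400,360)),cv2.resize(b["pixels"][100:280,90:290],(400,360))]))
o=get_obs();print(o["time"],o["position"],o["ft_force"],o["grip_width"],o["tool_rot"])
E
```

```text
1.625 [ 0.44531644 -0.22891931  0.33759815] [-0.26901573  0.52126542  0.25677017] 0.00033590999167611526 [7.07041632e-01 7.07171285e-01 8.93402318e-05 9.46323822e-04]
```

View pics/b.png

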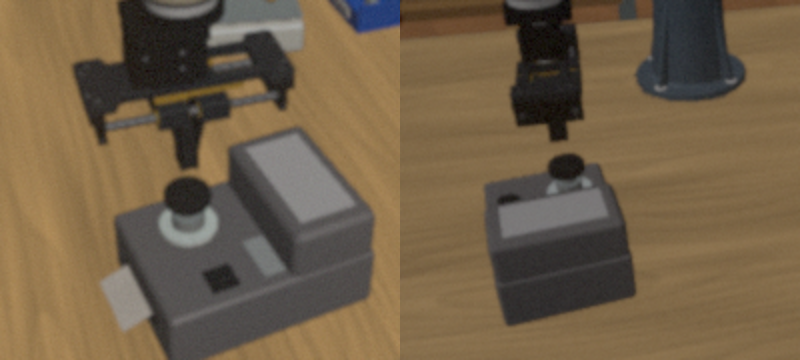

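The side view shows the fingertips (187,160) straight above the cap (187,195). The scene view agrees to within perspective lean. I'll descend onto the cap.

move_arm --commands '[[[0,0,0.4,0,0,0],[0,0,0.8,0,0,0],[0,0,0.95,0,0,0],[0,0,1.05,0,0,0],[0,0,1.15,0,0,0],[0,0,1.15,0,0,0],[0,0,1.15,0,0,0]]]'

```text
time: 2.5
position: [0.445, -0.2287, 0.291]
tool_rot: [0.707, 0.707, 0.0, -0.0]
ft_force: [-0.1, 1.1, 3.5]
grip_width: 0.0006
grip_force: 1.3
```

```bash
python3 - <<'E'
from h import *
f=[]
for i in range(4):
    a=camera("side");o=get_obs();f.append(o["ft_force"][2])
cv2.imwrite("pics/c.png",cv2.resize(a["pixels"][190:310,180:320],(700,600)))
print(o["time"],o["position"],f)
E
```

```text
2.7 [ 0.44494493 -0.22871881  0.29090494] [np.float64(2.6855514302166608), np.float64(1.7225509324339126), np.float64(1.7710311906654566), np.float64(1.4324018078859084)]
```

View pics/c.png

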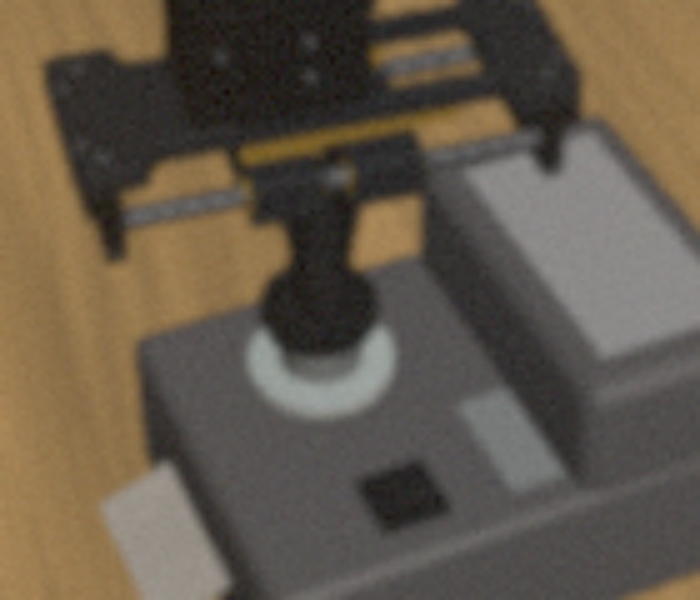

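The tips sit on the cap at (320,300), about 9 mm down. Next I'll bring it to the halfway stop and hold.

move_arm --commands '[[[0,0,0.05,0,0,0],[0,0,0.1,0,0,0],[0,0,0.12,0,0,0],[0,0,0.12,0,0,0]]]'

```text
time: 3.2
position: [0.445, -0.2288, 0.2862]
tool_rot: [0.707, 0.707, 0.0, 0.0]
ft_force: [-0.9, 1.7, 7.7]
grip_width: 0.0006
grip_force: 3.7
```

```bash
python3 - <<'E'
from h import *
f=[]
for i in range(14):
    camera("wrist");o=get_obs();f.append(o["ft_force"][2])
print(o["time"],o["position"],np.mean(f),np.std(f))
E
```

```text
3.9 [ 0.44500402 -0.22873862  0.28638026] 7.500530592924585 0.5027933924113404
```

About 7.5 N with the tip at 0.104 m means the cap sits on the collar. I'll hold with slightly less force for another 0.75 s, then press fully.

move_arm --commands '[[[0,0,-0.02,0,0,0],[0,0,-0.02,0,0,0],[0,0,-0.02,0,0,0],[0,0,-0.02,0,0,0],[0,0,-0.02,0,0,0],[0,0,-0.02,0,0,0],[0,0,-0.02,0,0,0],[0,0,-0.02,0,0,0]]]'

```text
time: 4.9
position: [0.445, -0.2288, 0.2868]
tool_rot: [0.707, 0.707, 0.0, 0.0]
ft_force: [-0.6, 2.5, 2.7]
grip_width: 0.0006
grip_force: 1.6
```

move_arm --commands '[[[0,0,0.1,0,0,0],[0,0,0.2,0,0,0],[0,0,0.28,0,0,0],[0,0,0.32,0,0,0],[0,0,0.32,0,0,0],[0,0,0.32,0,0,0],[0,0,0.32,0,0,0]]]'

```text
time: 5.78
position: [0.445, -0.2287, 0.2751]
tool_rot: [0.707, 0.707, -0.0, 0.0]
ft_force: [-2.5, 1.8, 13.2]
grip_width: 0.0004
grip_force: 6.4
```

```bash
python3 - <<'E'
from h import *
f=[]
for i in range(4):
    a=camera("side");o=get_obs();f.append(o["ft_force"][2])
cv2.imwrite("pics/d.png",cv2.resize(a["pixels"][190:310,180:320],(700,600)))
print(o["time"],o["position"],f)
E
```

```text
5.975 [ 0.44497724 -0.22873612  0.27509113] [np.float64(12.368147193786797), np.float64(12.867431267720129), np.float64(12.136936755299455), np.float64(13.162369903474927)]
```

View pics/d.png

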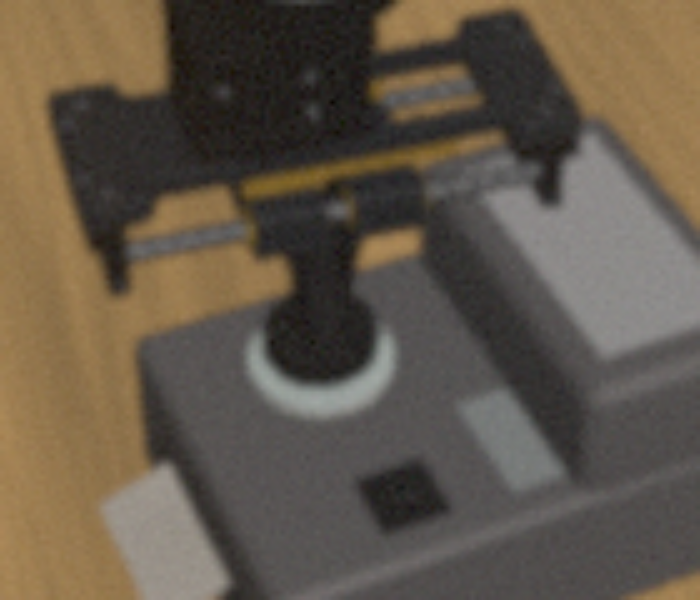

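The cap (320,340) is down on the deck ring: the stem is in about 11 mm at about 13 N, and the key at (400,495) is untouched. Now I'll release it.

move_arm --commands '[[[0,0,-0.2,0,0,0],[0,0,-0.5,0,0,0],[0,0,-1.0,0,0,0],[0,0,-1.7,0,0,0],[0,0,-2.4,0,0,0],[0,0,-3.0,0,0,0],[0,0,-3.0,0,0,0],[0,0,-3.0,0,0,0],[0,0,-3.0,0,0,0]]]'

```text
time: 7.1
position: [0.4448, -0.2287, 0.3927]
tool_rot: [0.707, 0.707, -0.0, -0.001]
ft_force: [0.5, 0.3, -0.7]
grip_width: 0.0002
grip_force: 0.0
```

```bash
python3 - <<'E'
from h import *
a=camera("side");o=get_obs();W=pts(a)
m=np.zeros(W.shape[:2],bool);m[225:262,225:262]=1
m&=(a["pixels"].max(2)<70)&(W[...,0]<.475)&(W[...,2]<.14)&(W[...,2]>.09)
cap=np.percentile(W[m][:,2],[25,50,75,95]);print(o["time"],o["position"],o["ft_force"],m.sum(),cap)
if abs(cap[2]-.118)<.004: print(hand_in())
E
```

```text
7.15 [ 0.44477712 -0.22867376  0.39283216] [0.32361178 0.46649633 0.15801224] 344 [0.11586252 0.11729279 0.11827982 0.11953176]
the job is handed in; nothing more can be done
None
```

I handed the job in at about 7 s: the plunger was held at its halfway stop for over 1.5 s, pressed fully (second stage in about 11 mm), then released with the cap measured back up at about 118 mm. The key was not touched; `hand_in()` gave no verdict.

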